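# Find the rocking corner of a chuck plate and press its cam shim flat

## Task

The chuck plate on its baseboard rocks at one corner. Press down on the plate's corners with the fingertips until you find the one that gives, press the tongue of that corner's cam shim down flat and leave the other three tongues up, then press that same corner of the plate once more to prove it is firm, and come clear. Only press: do not lift, tip or shove the plate, and leave the other things on the bench alone.

Things in the scene. Friction and masses are not known exactly. Their poses are not given: they have to be found in the camera images.
- board: Plywood baseboard screwed to the bench, 260 (its x) x 350 (its y) x 12 mm thick. Origin at the centre of its underside, on the bench; turned at most 0.25 rad from x pointing away from the robot and y to its left. It carries the plate and four cam shims, each pivoting on an axle along the board's x, 22 mm above the bench, at (+-60, +-84) mm in this frame. It does not move.
- plate: Loose chuck plate: flat aluminium, 220 (x) x 180 (y) x 12 mm, 3 kg, with a round steel chuck in the middle (88 mm diameter, jaws up, its top 60 mm above the plate's underside). Lies centred over the board, turned with it, top face 52 mm above the bench, on hidden discs at (+-86, +-60) mm: three solid, one (any corner) springy. Origin at the centre of its underside.
- corner_nl (a point): Spot to press on the plate's top face at its near-left corner (near the robot or far, the robot's left or right), at (-92, 72) mm in the board's frame, 18 mm in from both edges; bare flat metal. If this is the rocking corner it starts to give at about 2 N, bottoms after 4 mm at about 3.5 N and springs back; it looks no different. A solid corner sinks less than 1 mm at 10 N.
- corner_nr (a point): Spot to press on the plate's top face at its near-right corner (near the robot or far, the robot's left or right), at (-92, -72) mm in the board's frame, 18 mm in from both edges; bare flat metal. If this is the rocking corner it starts to give at about 2 N, bottoms after 4 mm at about 3.5 N and springs back; it looks no different. A solid corner sinks less than 1 mm at 10 N.
- corner_fl (a point): Spot to press on the plate's top face at its far-left corner (near the robot or far, the robot's left or right), at (92, 72) mm in the board's frame, 18 mm in from both edges; bare flat metal. If this is the rocking corner it starts to give at about 2 N, bottoms after 4 mm at about 3.5 N and springs back; it looks no different. A solid corner sinks less than 1 mm at 10 N.
- corner_fr (a point): Spot to press on the plate's top face at its far-right corner (near the robot or far, the robot's left or right), at (92, -72) mm in the board's frame, 18 mm in from both edges; bare flat metal. If this is the rocking corner it starts to give at about 2 N, bottoms after 4 mm at about 3.5 N and springs back; it looks no different. A solid corner sinks less than 1 mm at 10 N.
- tongue_nl (a point): Point on the upper face of the near-left cam shim's steel tongue, 60 mm from its pivot; moves with it. The tongue (28 mm wide, 3 mm thick, rolled end 73 mm from the pivot) points out from the plate's left (+y) edge, sloping up. Its pivot is at (-60, 84) mm in the board's frame, 6 mm inside the plate's edge. Flat, its upper face is level, 23.5 mm above the bench.
- tongue_nr (a point): Point on the upper face of the near-right cam shim's steel tongue, 60 mm from its pivot; moves with it. The tongue (28 mm wide, 3 mm thick, rolled end 73 mm from the pivot) points out from the plate's right (-y) edge, sloping up. Its pivot is at (-60, -84) mm in the board's frame, 6 mm inside the plate's edge. Flat, its upper face is level, 23.5 mm above the bench.
- tongue_fl (a point): Point on the upper face of the far-left cam shim's steel tongue, 60 mm from its pivot; moves with it. The tongue (28 mm wide, 3 mm thick, rolled end 73 mm from the pivot) points out from the plate's left (+y) edge, sloping up. Its pivot is at (60, 84) mm in the board's frame, 6 mm inside the plate's edge. Flat, its upper face is level, 23.5 mm above the bench.
- tongue_fr (a point): Point on the upper face of the far-right cam shim's steel tongue, 60 mm from its pivot; moves with it. The tongue (28 mm wide, 3 mm thick, rolled end 73 mm from the pivot) points out from the plate's right (-y) edge, sloping up. Its pivot is at (60, -84) mm in the board's frame, 6 mm inside the plate's edge. Flat, its upper face is level, 23.5 mm above the bench.
- shim_nl (a joint): How far the near-left tongue is pressed down, rad: at 0 it slopes up 1.0 rad from level, at 1.0 it is flat on its stop. Starts at 0 to 0.15. Stiff, it stays where it is left: 2 to 4 N straight down moves it, pressed 34 mm out from the pivot. An eccentric on it rises under the plate's edge and carries that corner once the tongue is flat.
- shim_nr (a joint): How far the near-right tongue is pressed down, rad: at 0 it slopes up 1.0 rad from level, at 1.0 it is flat on its stop. Starts at 0 to 0.15. Stiff, it stays where it is left: 2 to 4 N straight down moves it, pressed 34 mm out from the pivot. An eccentric on it rises under the plate's edge and carries that corner once the tongue is flat.
- shim_fl (a joint): How far the far-left tongue is pressed down, rad: at 0 it slopes up 1.0 rad from level, at 1.0 it is flat on its stop. Starts at 0 to 0.15. Stiff, it stays where it is left: 2 to 4 N straight down moves it, pressed 34 mm out from the pivot. An eccentric on it rises under the plate's edge and carries that corner once the tongue is flat.
- shim_fr (a joint): How far the far-right tongue is pressed down, rad: at 0 it slopes up 1.0 rad from level, at 1.0 it is flat on its stop. Starts at 0 to 0.15. Stiff, it stays where it is left: 2 to 4 N straight down moves it, pressed 34 mm out from the pivot. An eccentric on it rises under the plate's edge and carries that corner once the tongue is flat.
- chuck_key: Loose T-shaped steel chuck key lying on the bench to the left of the board, 92 x 92 x 15 mm. Leave alone.
- blank: Loose wooden bowl blank, round, 100 mm diameter, 38 mm high, on the bench to the right of the board. Leave alone.
- wax: Loose closed wax tin, 66 mm diameter, 48 mm high, on the bench to the left of the board. Leave alone.
- billet: Loose dark wooden billet, 34 x 110 x 34 mm high, lying beyond the board. Leave alone.

How it is judged:
By the outcome, as a careful person would: the job done as asked, in the order asked, and still so for the second after the job is handed in, with the robot touching nothing.
It also fails if it takes over 64 s, if anything falls off the work surface, if the arm or the gripper's body presses on something with over 40 N, if the wrist force passes 120 N, or if a joint passes its speed limit or range.

## Robot

A 6-joint arm with a two-finger parallel gripper is mounted at the origin on the work surface. World frame = base frame: x ahead of the robot, y to its left, z up, the work surface at z = 0. Lengths are in m, angles in rad, forces in N, time in s.
With the tool pointing down it reaches from about 0.4 to 0.925 m from the base axis. Payload 12.5 kg.
Tool frame: the origin (TCP) lies on the centre line of the jaws, within the pads' length; the fingertips stand 17 mm ahead of it and the grasp point (between the pads) lies 2 mm behind it; x points along the fingers, y is the direction in which the jaws open and shut, and the axes are right-handed (so a half turn about x gives the same grasp; the last joint's range is limited). The gripper opens to 95 mm and grips with 3 to 60 N. Pads are 20 mm wide; open, the fingers measure 119 mm over their backs; the gripper's body (75 mm by 180 mm) begins 59 mm behind the grasp point.
Start: joints at [1.223, 0.491, 1.559, -0, 1.092, -0.106], TCP at [0.15, 0.607, 0.232] pointing down, gripper open.
Joint ranges: [-3.1, 3.1], [-0.84, 2.19], [0.05, 2.79], [-1.13, 4.28], [0.06, 2.93], [-2.69, 2.69]. Speed limits (rad/s): [2.22, 2.22, 2.79, 3.14, 3.14, 3.14].

## Interface

Orientations are given as a unit quaternion [w, x, y, z].
In Python, from cell import ctrl gives the robot as it stands. The module is installed in compiled form; this text tells all that it offers.
- The arm moves only by the tool play_rows, never from a script. Its argument "series" is a list that holds one entry, the list of rows, each a list of 6 numbers: the shift along the tool's x, y, z in cm, then the turn, a rotation vector about the tool's x, y, z in rad. In form: [[[x, y, z, rx, ry, rz], ...]]. A call has 1 to 20 rows; each row is the pose to reach, as a shift and turn from the pose commanded when the call began, along the tool's axes at that moment; what a row does not reach only later rows make up. A row lasts 1/12 s, in which the tool goes at most 41.7 mm and 7.16 degrees, less where a joint would pass 70% of its speed; a pose out of reach is approached as far as the arm can. A call with a gripper value outside its range is refused whole. "jaw" is the finger opening in cm, from 0 to 9.51, set as the call begins (left out, the last holds). The fingers move at their own pace and stop on an object; "grip_force" is the grip in N (left out, the last holds). Time passes only in rows, so rows that repeat a pose let the fingers close. It gives the time, the measured TCP pose, the force and the opening at its end, in the units of the state.
- ctrl.sense(): the state, without advancing time (a new reading comes with each control period).
- ctrl.get_image(name): name is "side" or "top" or "wrist"; returns the picture (480x640x3 uint8, blue, green, red); there is no depth.
- ctrl.camera_model(name): a dict with "mtx" (3x3 intrinsics, pixels), "extrinsics" (4x4, takes a point from world to camera coordinates). Camera axes: x right, y up, looking along -z (the intrinsics and any distortion apply to the point x, -y, -z); pixel columns grow to the right and rows downward; lengths in m; the calibration is good to about 2 mm. A picture is of the moment at which its call begins: read the wrist's pose just before it. camera_model takes no time and is no camera call; for the wrist camera it gives the pose at the moment of the call.
- ctrl.finish_job(): hands the job in, once; it reports no verdict.
The state is a dict: "t": time; "qpos": joint angles; "joint_velocities": joint speeds; "joint_torque": joint torques, N m; "tcp_pos": TCP position; "orientation": TCP orientation; "contact_force": force on the tool from outside, world axes, zero at the start; "torque": the same for the moment, N m; "grip_width": finger opening in m.
Only numpy, scipy, OpenCV 4.12 (cv2) and the standard library are available. Lean on these libraries where they do the work, as an engineer would, in place of code of your own. Each camera call takes 0.05 s, during which the arm holds its last target. There are 200 camera calls.

## Working session

There is one attempt and no reset: what is moved stays moved. The work goes in short steps, Python scripts to look and compute and a tool call to move; the robot and the scene stay as the last step left them, time stands still between calls to the robot, and variables do not carry over. Pictures are saved under pics/ and viewed, about 8 in all and at most 12, crops included, and the job is handed in when it is done.

Besides the shell and the picture viewer there is one more tool, called after ">>>" as name([rows], argument=value, ...), one row to a line, values as JSON. play_rows: Moves the arm, as the interface text tells. Its arguments: {"type":"object","properties":{"series":{"type":"array","items":{"type":"array","items":{"type":"array","items":{"type":"number"}}}},"jaw":{"type":"number"},"grip_force":{"type":"number"}},"required":["series"]}

```bash
mkdir -p pics; python3 - <<'E'
from cell import ctrl
import cv2
s=ctrl.sense();print(s)
for n in("top","side"):
    cv2.imwrite(f"pics/{n}0.png",ctrl.get_image(n));m=ctrl.camera_model(n);print(n,m)
E
```

```text
{'t': 0.0, 'qpos': array([ 1.22342233e+00,  4.91552452e-01,  1.55945893e+00,  1.65613602e-05,
        1.09170049e+00, -1.05603092e-01]), 'joint_velocities': array([ 1.28001891e-03, -2.25987991e-04,  6.08406128e-04, -1.53234678e-03,
        1.10273405e-03,  6.36894600e-05]), 'joint_torque': array([-1.21586327e-03, -6.12632203e+01, -2.58172989e+01,  6.92186574e-02,
        4.82258108e-02, -6.05621972e-05]), 'tcp_pos': array([0.14953652, 0.60661088, 0.23106289]), 'orientation': array([ 0.70185213,  0.08488912,  0.70203998, -0.08565799]), 'contact_force': array([-0.06984839,  0.57354833, -0.26585729]), 'torque': array([-0.0267624 , -0.062458  ,  0.00675525]), 'grip_width': 0.09487064370415772}
top {'mtx': array([[443.60761804,   0.        , 323.62411264],
       [  0.        , 443.60761804, 240.50631079],
       [  0.        ,   0.        ,   1.        ]]), 'extrinsics': array([[ 0.0245093 , -0.9994249 ,  0.02343437, -0.00716145],
       [ 0.98421955,  0.0282324 ,  0.17468489, -0.61169051],
       [-0.17524604,  0.01878316,  0.98434548, -0.81042859],
       [ 0.        ,  0.        ,  0.        ,  1.        ]])}
side {'mtx': array([[526.39034434,   0.        , 327.80491425],
       [  0.        , 526.39034434, 242.54322157],
       [  0.        ,   0.        ,   1.        ]]), 'extrinsics': array([[-0.82172429, -0.56982311,  0.00841509,  0.52197645],
       [ 0.41252786, -0.58457628,  0.69863534, -0.29451165],
       [-0.3931793 ,  0.57755709,  0.71542844, -0.7847705 ],
       [ 0.        ,  0.        ,  0.        ,  1.        ]])}
```

View pics/top0.png

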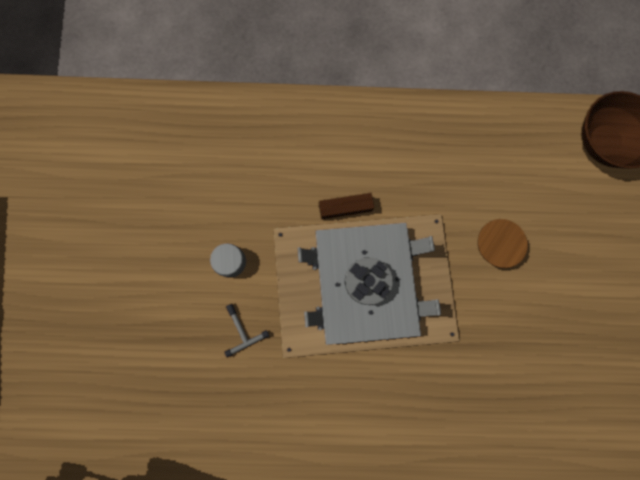

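```bash
cat > h.py <<'E'
import numpy as np,cv2
from cell import ctrl
from scipy.spatial.transform import Rotation as R
def ray(name,px,z,m=None):
    m=m or ctrl.camera_model(name);K=m["mtx"];E=m["extrinsics"];out=[]
    for u,v in px:
        d=np.linalg.solve(K,[u,v,1.])*[1,-1,-1]
        d=E[:3,:3].T@d;c=-E[:3,:3].T@E[:3,3]
        out.append(c+d*(z-c[2])/d[2])
    return np.array(out)
def fit(loc,w):
    loc=np.array(loc,float);w=w[:,:2];cl,cw=loc.mean(0),w.mean(0)
    a,b=(loc-cl)@[1,1j],(w-cw)@[1,1j]
    th=np.angle((a.conj()*b).sum());c,s=np.cos(th),np.sin(th);Rm=np.array([[c,-s],[s,c]])
    t=cw-Rm@cl
    return th,t,(w-(loc@Rm.T+t))
def tool():
    s=ctrl.sense();q=s["orientation"];return s,R.from_quat(q[[1,2,3,0]])
def go(target,yaw=None):
    """shift (cm, tool axes) of TCP to target, turn about tool x to bring tool y along board x"""
    s,r=tool();d=r.inv().apply(np.array(target)-s["tcp_pos"])*100
    return d.round(2)
E
python3 - <<'E'
from h import *
p=fit([(110,90),(110,-90),(-110,-90),(-110,90)],1e3*ray("top",[(317,231),(408,224),(419,337),(326,343)],.052))
b=fit([(130,175),(130,-175),(-130,-175),(-130,175)],1e3*ray("top",[(274,229),(441,215),(458,341),(285,357)],.012))
print(p);print(b)
s,r=tool();print(r.as_matrix().round(3))
th,t,_=p
for n,l in dict(nl=(-92,72),nr=(-92,-72),fl=(92,72),fr=(92,-72)).items():
    c,s_=np.cos(th),np.sin(th);print(n,np.array([[c,-s_],[s_,c]])@l+t)
E
```

```text
(np.float64(0.0964804198956733), array([532.34342424, -77.5239586 ]), array([[-2.6110283 , -0.14839628],
       [-0.61600213, -0.22889736],
       [ 0.52194572,  2.02134659],
       [ 2.70508471, -1.64405296]]))
(np.float64(0.11555252757945253), array([532.82398549, -77.1168494 ]), array([[-1.63418492, -1.17743121],
       [-2.17004327,  1.60876846],
       [ 0.94488951,  3.35996939],
       [ 2.85933868, -3.79130664]]))
[[-0.     0.239  0.971]
 [-0.001  0.971 -0.239]
 [-1.    -0.001 -0.   ]]
nl [433.83546365 -14.72123811]
nr [ 447.7071001  -158.05154789]
fl [616.97974837   3.00363068]
fr [ 630.85138482 -140.3266791 ]
```

View pics/side0.png

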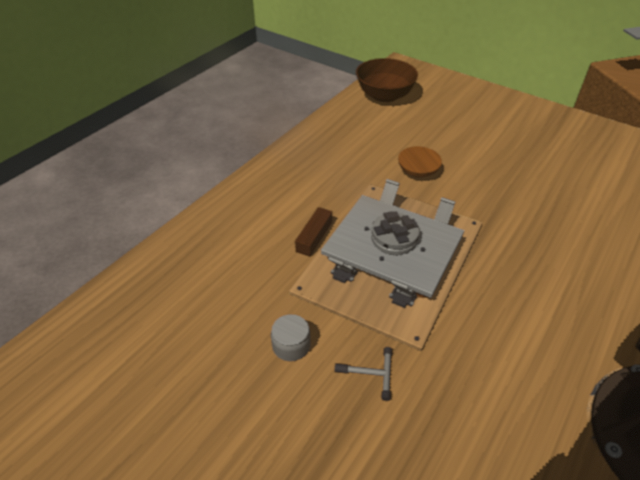

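>>> play_rows([
  [[-3, -22.6, 36.5, 0.6, 0, 0], [-3, -22.6, 36.5, 0.6, 0, 0], [-3, -22.6, 36.5, 0.6, 0, 0], [-3, -22.6, 36.5, 0.6, 0, 0], [-3, -22.6, 36.5, 0.6, 0, 0], [-3, -22.6, 36.5, 0.6, 0, 0], [-3, -22.6, 36.5, 0.6, 0, 0], [-3, -22.6, 36.5, 0.6, 0, 0], [-3, -22.6, 36.5, 0.6, 0, 0], [-3, -22.6, 36.5, 0.6, 0, 0], [-5, -56.9, 53.2, 1.224, 0, 0], [-5, -56.9, 53.2, 1.224, 0, 0], [-5, -56.9, 53.2, 1.224, 0, 0], [-5, -56.9, 53.2, 1.224, 0, 0], [-5, -56.9, 53.2, 1.224, 0, 0], [-5, -56.9, 53.2, 1.224, 0, 0], [-5, -56.9, 53.2, 1.224, 0, 0], [-5, -56.9, 53.2, 1.224, 0, 0], [-5, -56.9, 53.2, 1.224, 0, 0], [-5, -56.9, 53.2, 1.224, 0, 0]],
], jaw=0)

```text
t: 1.77
tcp_pos: [0.5305, -0.0771, 0.2815]
orientation: [0.525, 0.474, 0.525, -0.474]
contact_force: [-0.0, 0.3, -0.4]
grip_width: 0.0008
```

```bash
python3 - <<'E'
from h import *
s,r=tool();print(s["t"],s["tcp_pos"],s["grip_width"],s["contact_force"],s["qpos"].round(2));print(r.as_matrix().round(3))
m=ctrl.camera_model("wrist")
import pickle;pickle.dump(m,open("w1.pkl","wb"))
cv2.imwrite("pics/w1.png",ctrl.get_image("wrist"))
E
```

```text
1.7667 [ 0.53048175 -0.07708455  0.28154771] 0.0008382581489500713 [-0.03528403  0.34675209 -0.42968796] [-0.27  0.31  1.71 -0.    1.12 -0.37]
[[ 0.     0.995  0.102]
 [-0.001  0.102 -0.995]
 [-1.     0.     0.001]]
```

View pics/w1.png

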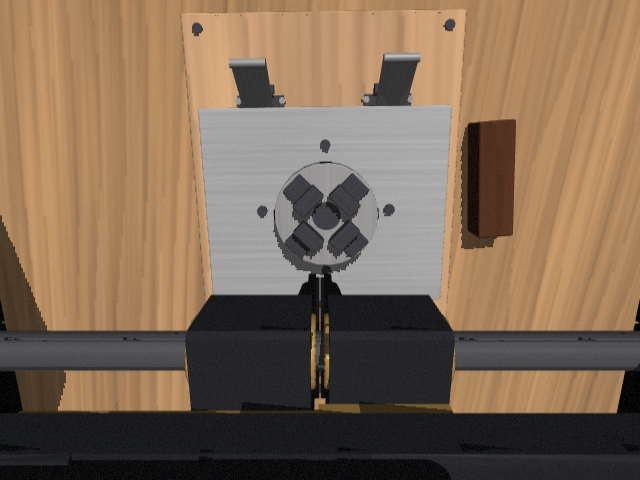

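```bash
python3 - <<'E'
from h import *
import pickle;m=pickle.load(open("w1.pkl","rb"))
a=1e3*ray(0,[(199,110),(452,105)],.052,m);b=1e3*ray(0,[(182,13),(466,10)],.012,m)
print(fit([(-110,90),(110,90)],a));print(fit([(-130,175),(130,175)],b))
f=fit([(-110,90),(110,90),(-130,175),(130,175)],np.r_[a,b]);print(f)
E
```

```text
(np.float64(0.1211593479955182), array([537.63172745, -77.33758979]), array([[ 0.9730461 ,  0.11847391],
       [-0.9730461 , -0.11847391]]))
(np.float64(0.11192753521949304), array([536.59199698, -77.46227755]), array([[ 1.71459612,  0.19271596],
       [-1.71459612, -0.19271596]]))
(np.float64(0.1156419487998788), array([537.18822716, -77.39236032]), array([[ 0.99514877, -0.48807598],
       [-1.09432569,  0.48030427],
       [ 1.70935943,  0.6763528 ],
       [-1.61018251, -0.66858109]]))
```

>>> play_rows([
  [[6, 9.57, -7.22, 0, 0, 0], [8, 9.57, -7.22, 0, 0, 0], [10, 9.57, -7.22, 0, 0, 0], [12, 9.57, -7.22, 0, 0, 0], [15, 9.57, -7.22, 0, 0, 0], [18, 9.57, -7.22, 0, 0, 0], [19.5, 9.57, -7.22, 0, 0, 0], [20.5, 9.57, -7.22, 0, 0, 0], [20.5, 9.57, -7.22, 0, 0, 0], [20.5, 9.57, -7.22, 0, 0, 0]],
])

```text
t: 2.65
tcp_pos: [0.6177, 0.0089, 0.077]
orientation: [0.526, 0.473, 0.526, -0.473]
contact_force: [-0.3, -0.1, 0.3]
grip_width: 0.0005
```

```bash
python3 - <<'E'
from h import *
cv2.imwrite("pics/w2.png",ctrl.get_image("side"))
s,r=tool();print(s["tcp_pos"],s["contact_force"])
E
```

```text
[0.61802686 0.00884638 0.07771776] [0.4324964  0.62591749 0.23855963]
```

View pics/w2.png

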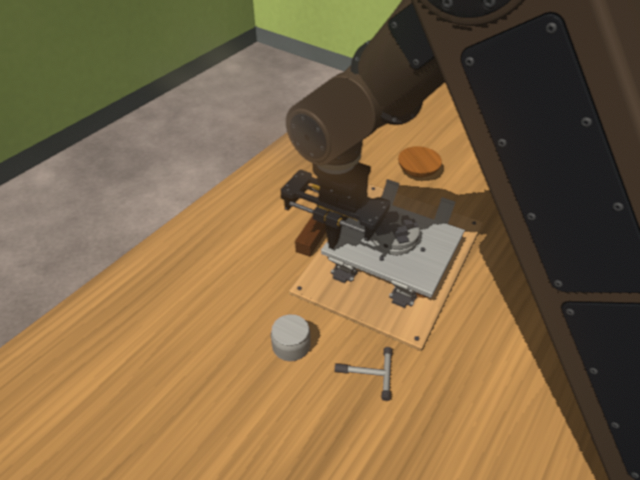

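>>> play_rows([
  [[0.1, 0, 0.42, 0, 0, 0], [0.2, 0, 0.42, 0, 0, 0], [0.35, 0, 0.42, 0, 0, 0], [0.5, 0, 0.42, 0, 0, 0], [0.6, 0, 0.42, 0, 0, 0], [0.7, 0, 0.42, 0, 0, 0], [0.75, 0, 0.42, 0, 0, 0], [0.8, 0, 0.42, 0, 0, 0], [0.8, 0, 0.42, 0, 0, 0]],
])

```text
t: 3.45
tcp_pos: [0.618, 0.0047, 0.0688]
orientation: [0.526, 0.473, 0.526, -0.473]
contact_force: [-1.7, -0.3, 5.5]
grip_width: 0.0004
```

>>> play_rows([
  [[0.05, 0, 0, 0, 0, 0], [0.1, 0, 0, 0, 0, 0], [0.1, 0, 0, 0, 0, 0], [0.1, 0, 0, 0, 0, 0]],
])

```text
t: 3.78
tcp_pos: [0.618, 0.0048, 0.068]
orientation: [0.526, 0.473, 0.526, -0.473]
contact_force: [-1.4, 0.5, 5.8]
grip_width: 0.0005
```

>>> play_rows([
  [[0.05, 0, 0, 0, 0, 0], [0.1, 0, 0, 0, 0, 0], [0.1, 0, 0, 0, 0, 0], [0.1, 0, 0, 0, 0, 0]],
])

```text
t: 4.12
tcp_pos: [0.6181, 0.0049, 0.067]
orientation: [0.526, 0.473, 0.525, -0.473]
contact_force: [-2.1, 2.1, 7.0]
grip_width: 0.0005
```

>>> play_rows([
  [[0.05, 0, 0, 0, 0, 0], [0.1, 0, 0, 0, 0, 0], [0.1, 0, 0, 0, 0, 0], [0.1, 0, 0, 0, 0, 0]],
])

```text
t: 4.45
tcp_pos: [0.6181, 0.0049, 0.0662]
orientation: [0.526, 0.473, 0.525, -0.473]
contact_force: [-1.4, 2.1, 7.3]
grip_width: 0.0004
```

>>> play_rows([
  [[0.1, 0, 0, 0, 0, 0], [0.2, 0, 0, 0, 0, 0], [0.2, 0, 0, 0, 0, 0], [0.2, 0, 0, 0, 0, 0]],
])

```text
t: 4.78
tcp_pos: [0.6182, 0.005, 0.0655]
orientation: [0.526, 0.473, 0.525, -0.473]
contact_force: [-8.0, 2.4, 21.7]
grip_width: 0.0007
```

```bash
python3 - <<'E'
from h import *
for i in range(3):
    im=ctrl.get_image("wrist");s,r=tool();print(s["tcp_pos"],s["contact_force"],s["torque"])
cv2.imwrite("pics/w3.png",im)
E
```

```text
[0.61820318 0.00498775 0.06554617] [-6.33851194  2.66571423 20.98347116] [ 0.23916691  1.2620078  -0.07353356]
[0.61819854 0.00498672 0.06554034] [-5.70179887  3.30024231 21.36034625] [ 0.25251967  1.28449477 -0.01204816]
[0.61818529 0.00497424 0.06551064] [-6.13884106  3.3384996  22.00477084] [0.22117082 1.27800061 0.02446859]
```

View pics/w3.png

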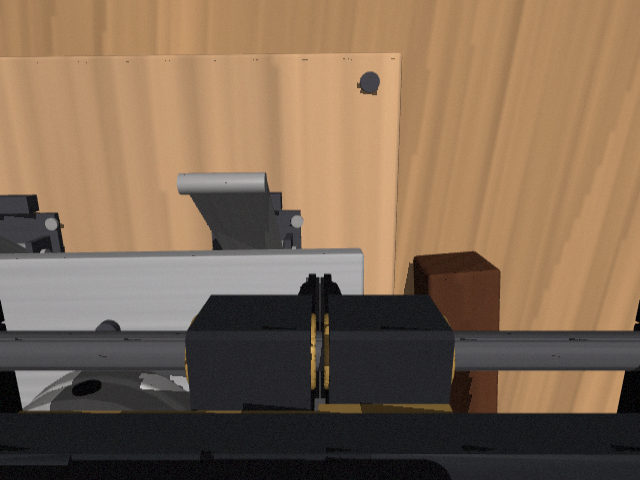

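>>> play_rows([
  [[-1, 0, 0, 0, 0, 0], [-4, 0, 0, 0, 0, 0], [-5, -4, 0.1, 0, 0, 0], [-5, -8, 0.2, 0, 0, 0], [-5, -12, 0.26, 0, 0, 0], [-5, -16, 0.26, 0, 0, 0], [-5, -18.4, 0.26, 0, 0, 0], [-4, -18.4, 0.26, 0, 0, 0], [-2, -18.4, 0.26, 0, 0, 0], [-1.2, -18.4, 0.26, 0, 0, 0], [-1, -18.4, 0.26, 0, 0, 0], [-1, -18.4, 0.26, 0, 0, 0], [-1, -18.4, 0.26, 0, 0, 0]],
])

```text
t: 6.02
tcp_pos: [0.4355, -0.0172, 0.0738]
orientation: [0.526, 0.473, 0.526, -0.473]
contact_force: [-0.6, 0.1, 0.2]
grip_width: 0.0003
```

```bash
python3 - <<'E'
from h import *
s,r=tool();print(s["tcp_pos"],s["contact_force"])
E
```

```text
[ 0.43550736 -0.01717946  0.07382568] [-0.56084364  0.09981243  0.17434121]
```

>>> play_rows([
  [[0.1, 0, 0, 0, 0, 0], [0.2, 0, 0, 0, 0, 0], [0.3, 0, 0, 0, 0, 0], [0.35, 0, 0, 0, 0, 0], [0.35, 0, 0, 0, 0, 0]],
])

```text
t: 6.43
tcp_pos: [0.4352, -0.0172, 0.0701]
orientation: [0.526, 0.473, 0.526, -0.473]
contact_force: [1.1, -1.5, 0.3]
grip_width: 0.0003
```

>>> play_rows([
  [[0.05, 0, 0, 0, 0, 0], [0.1, 0, 0, 0, 0, 0], [0.1, 0, 0, 0, 0, 0]],
])

```text
t: 6.68
tcp_pos: [0.4353, -0.0172, 0.0693]
orientation: [0.526, 0.473, 0.525, -0.473]
contact_force: [-0.3, 1.6, 2.8]
grip_width: 0.0004
```

>>> play_rows([
  [[0.05, 0, 0, 0, 0, 0], [0.1, 0, 0, 0, 0, 0], [0.1, 0, 0, 0, 0, 0]],
])

```text
t: 6.93
tcp_pos: [0.4353, -0.0172, 0.0691]
orientation: [0.526, 0.473, 0.525, -0.473]
contact_force: [-5.0, 0.1, 23.3]
grip_width: 0.0005
```

```bash
python3 - <<'E'
from h import *
s,r=tool();print(s["tcp_pos"],s["contact_force"])
sh=np.array([.6182,.0050,.0655])-s["tcp_pos"]
m=ctrl.camera_model("wrist");E=m["extrinsics"].copy()
E[:3,3]-=E[:3,:3]@sh;m["extrinsics"]=E
print(1e3*ray(0,[(180,183),(268,182),(224,183)],.080,m))
print("plate far-left corner, board fl corner",1e3*ray(0,[(363,250)],.052,m),1e3*ray(0,[(401,54)],.012,m))
t,l=.113,np.array([[110,90],[130,175]]);c,q=np.cos(t),np.sin(t);print(l@np.array([[c,q],[-q,c]])+[535,-77.4])
E
```

```text
[ 0.4353043  -0.01719345  0.06914778] [-5.01862827  0.13800259 23.31597988]
[[567.90977061  52.44988413  80.        ]
 [596.30123034  55.75482032  80.        ]
 [582.11584474  53.94066176  80.        ]]
plate far-left corner, board fl corner [[633.77237373  28.76945968  52.        ]] [[644.36196953 110.92502071  12.        ]]
[[634.15008162  24.42956994]
 [644.43795543 111.14265807]]
```

>>> play_rows([
  [[-2, 0, 0, 0, 0, 0], [-6, 0, 0, 0, 0, 0], [-9, 2, -1, 0, 0, 0], [-9, 5.5, -2, 0, 0, 0], [-9, 9, -3, 0, 0, 0], [-9, 12.5, -4, 0, 0, 0], [-9, 15.2, -5.1, 0, 0, 0], [-7, 15.2, -5.1, 0, 0, 0], [-5, 15.2, -5.1, 0, 0, 0], [-4.2, 15.2, -5.1, 0, 0, 0], [-4.2, 15.2, -5.1, 0, 0, 0], [-4.2, 15.2, -5.1, 0, 0, 0]],
])

```text
t: 7.93
tcp_pos: [0.581, 0.0493, 0.1103]
orientation: [0.525, 0.473, 0.526, -0.473]
contact_force: [0.4, 0.3, 0.0]
grip_width: 0.0003
```

```bash
python3 - <<'E'
from h import *
s,r=tool();print(s["tcp_pos"],s["contact_force"])
cv2.imwrite("pics/s4.png",cv2.resize(ctrl.get_image("side")[160:330,260:490],None,fx=3,fy=3))
E
```

```text
[0.58096703 0.04931806 0.11027264] [0.41857758 0.26920738 0.01529817]
```

View pics/s4.png

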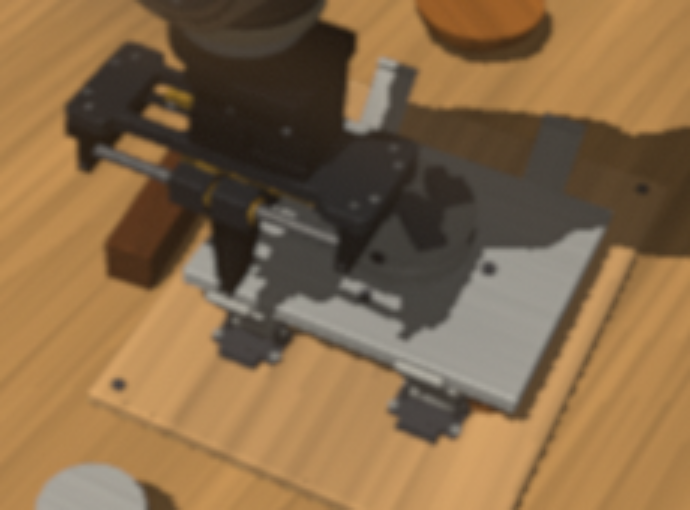

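>>> play_rows([
  [[0.4, 0, 0, 0, 0, 0], [0.8, 0, 0, 0, 0, 0], [1.2, 0, 0, 0, 0, 0], [1.6, 0, 0, 0, 0, 0], [2.0, 0, 0, 0, 0, 0], [2.0, 0, 0, 0, 0, 0]],
])

```text
t: 8.48
tcp_pos: [0.5813, 0.0539, 0.0937]
orientation: [0.525, 0.476, 0.526, -0.471]
contact_force: [-2.5, 20.1, 24.5]
grip_width: 0.0005
```

>>> play_rows([
  [[0.3, 0, 0, 0, 0, 0], [0.6, 0, 0, 0, 0, 0], [0.9, 0, 0, 0, 0, 0], [1.2, 0, 0, 0, 0, 0], [1.5, 0, 0, 0, 0, 0], [1.8, 0, 0, 0, 0, 0], [2.0, 0, 0, 0, 0, 0], [2.0, 0, 0, 0, 0, 0]],
])

```text
t: 9.15
tcp_pos: [0.5809, 0.0493, 0.0695]
orientation: [0.525, 0.473, 0.526, -0.473]
contact_force: [0.2, -0.4, -0.4]
grip_width: 0.0006
```

```bash
python3 - <<'E'
from h import *
s,r=tool();print(s["tcp_pos"],s["contact_force"])
a=cv2.resize(ctrl.get_image("side")[200:330,290:490],(800,520),interpolation=cv2.INTER_CUBIC)
cv2.imwrite("pics/s5.png",a)
cv2.imwrite("pics/w5.png",ctrl.get_image("wrist"))
E
```

```text
[0.5808813  0.04926635 0.06945234] [ 0.16940529 -0.37353504 -0.44438292]
```

View pics/w5.png

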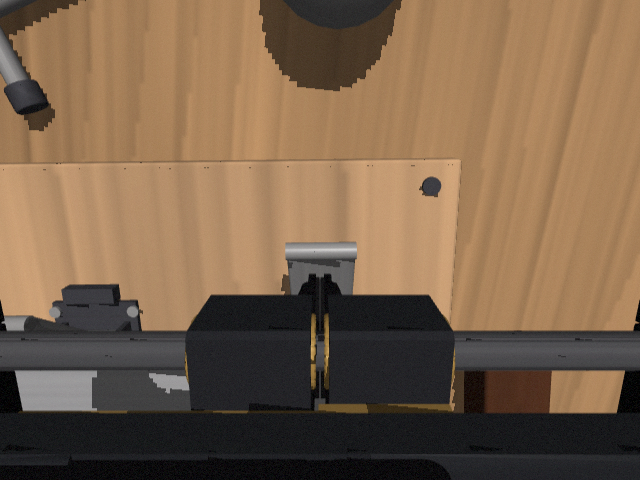

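View pics/s5.png

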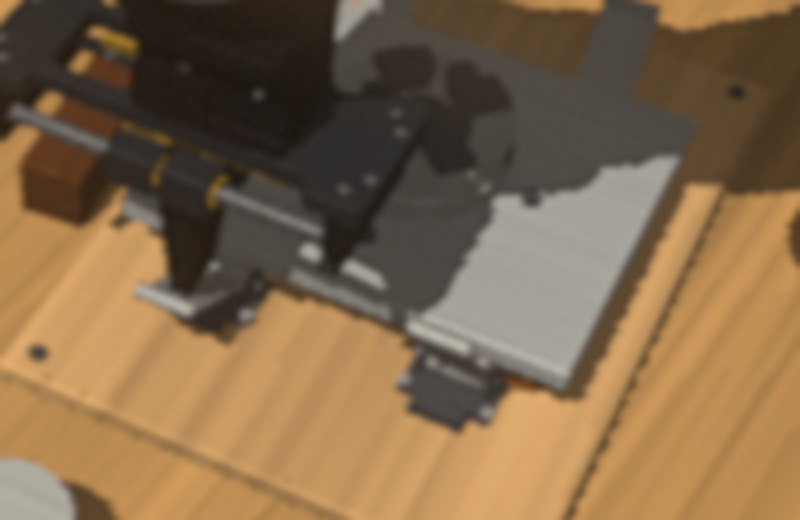

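>>> play_rows([
  [[0.3, 0, 0, 0, 0, 0], [0.6, 0, 0, 0, 0, 0], [0.9, 0, 0, 0, 0, 0], [1.2, 0, 0, 0, 0, 0], [1.5, 0, 0, 0, 0, 0], [1.8, 0, 0, 0, 0, 0], [2.0, 0, 0, 0, 0, 0], [2.2, 0, 0, 0, 0, 0], [2.4, 0, 0, 0, 0, 0], [2.4, 0, 0, 0, 0, 0]],
])

```text
t: 10.08
tcp_pos: [0.581, 0.0495, 0.0457]
orientation: [0.525, 0.473, 0.526, -0.473]
contact_force: [-1.1, 0.4, 0.8]
grip_width: 0.0001
```

>>> play_rows([
  [[0.1, 0, 0, 0, 0, 0], [0.2, 0, 0, 0, 0, 0], [0.3, 0, 0, 0, 0, 0], [0.4, 0, 0, 0, 0, 0], [0.4, 0, 0, 0, 0, 0], [0.4, 0, 0, 0, 0, 0]],
])

```text
t: 10.58
tcp_pos: [0.5811, 0.0494, 0.042]
orientation: [0.526, 0.473, 0.526, -0.473]
contact_force: [0.1, -0.1, -0.1]
grip_width: 0.0003
```

>>> play_rows([
  [[0.05, 0, 0, 0, 0, 0], [0.1, 0, 0, 0, 0, 0], [0.1, 0, 0, 0, 0, 0]],
])

```text
t: 10.83
tcp_pos: [0.5811, 0.0494, 0.0411]
orientation: [0.526, 0.473, 0.526, -0.473]
contact_force: [0.1, -0.6, 0.8]
grip_width: 0.0004
```

>>> play_rows([
  [[0.05, 0, 0, 0, 0, 0], [0.1, 0, 0, 0, 0, 0], [0.1, 0, 0, 0, 0, 0]],
])

```text
t: 11.08
tcp_pos: [0.5811, 0.0495, 0.0407]
orientation: [0.526, 0.473, 0.525, -0.473]
contact_force: [-2.5, 0.9, 7.9]
grip_width: 0.0003
```

>>> play_rows([
  [[0.05, 0, 0, 0, 0, 0], [0.08, 0, 0, 0, 0, 0], [0.08, 0, 0, 0, 0, 0]],
])

```text
t: 11.33
tcp_pos: [0.5811, 0.0495, 0.0406]
orientation: [0.526, 0.473, 0.525, -0.473]
contact_force: [-5.1, 0.1, 16.3]
grip_width: 0.0003
```

```bash
python3 - <<'E'
from h import *
s,r=tool();print(s["tcp_pos"],s["contact_force"])
E
```

```text
[0.58113847 0.04946765 0.04055024] [-5.06521041  0.11645403 16.32253593]
```

>>> play_rows([
  [[-1, 0, 0, 0, 0, 0], [-3.5, 0, 0, 0, 0, 0], [-6, 0, 0, 0, 0, 0], [-7, 1.6, 2.4, 0, 0, 0], [-7, 3.24, 4.86, 0, 0, 0], [-5.5, 3.24, 4.86, 0, 0, 0], [-4, 3.24, 4.86, 0, 0, 0], [-3.5, 3.24, 4.86, 0, 0, 0], [-3.5, 3.24, 4.86, 0, 0, 0], [-3.5, 3.24, 4.86, 0, 0, 0]],
])

```text
t: 12.17
tcp_pos: [0.6184, 0.0047, 0.0745]
orientation: [0.526, 0.473, 0.526, -0.473]
contact_force: [0.2, 0.2, 0.7]
grip_width: 0.0006
```

>>> play_rows([
  [[0.1, 0, 0, 0, 0, 0], [0.2, 0, 0, 0, 0, 0], [0.3, 0, 0, 0, 0, 0], [0.35, 0, 0, 0, 0, 0], [0.35, 0, 0, 0, 0, 0]],
])

```text
t: 12.58
tcp_pos: [0.6184, 0.0046, 0.071]
orientation: [0.526, 0.473, 0.526, -0.473]
contact_force: [0.3, -0.7, 0.1]
grip_width: 0.0008
```

>>> play_rows([
  [[0.05, 0, 0, 0, 0, 0], [0.1, 0, 0, 0, 0, 0], [0.1, 0, 0, 0, 0, 0]],
])

```text
t: 12.83
tcp_pos: [0.6184, 0.0045, 0.0698]
orientation: [0.526, 0.473, 0.526, -0.473]
contact_force: [0.3, -0.1, -0.9]
grip_width: 0.0007
```

>>> play_rows([
  [[0.05, 0, 0, 0, 0, 0], [0.1, 0, 0, 0, 0, 0], [0.1, 0, 0, 0, 0, 0]],
])

```text
t: 13.08
tcp_pos: [0.6184, 0.0045, 0.0693]
orientation: [0.526, 0.473, 0.526, -0.473]
contact_force: [-1.6, -0.4, 4.1]
grip_width: 0.0006
```

>>> play_rows([
  [[0.05, 0, 0, 0, 0, 0], [0.05, 0, 0, 0, 0, 0], [0.05, 0, 0, 0, 0, 0]],
])

```text
t: 13.33
tcp_pos: [0.6184, 0.0045, 0.0691]
orientation: [0.526, 0.473, 0.525, -0.473]
contact_force: [-2.7, 0.5, 8.7]
grip_width: 0.0001
```

>>> play_rows([
  [[0.05, 0, 0, 0, 0, 0], [0.05, 0, 0, 0, 0, 0], [0.05, 0, 0, 0, 0, 0], [0.05, 0, 0, 0, 0, 0]],
])

```text
t: 13.67
tcp_pos: [0.6185, 0.0045, 0.0691]
orientation: [0.526, 0.473, 0.525, -0.473]
contact_force: [-4.6, -0.0, 13.9]
grip_width: 0.0006
```

>>> play_rows([
  [[-2, 0, 0, 0, 0, 0], [-5, 0, 0, 0, 0, 0], [-9, 0, 0, 0, 0, 0], [-13, -1, -1, 0, 0, 0], [-17, -4, -4, 0, 0, 0], [-20, -7, -7, 0, 0, 0], [-20, -10, -10, 0, 0, 0], [-20, -12, -13, 0, 0, 0], [-20, -13, -16, 0, 0, 0], [-20, -14, -19, 0, 0, 0], [-20, -15, -22, 0, 0, 0], [-20, -15, -25, 0, 0, 0], [-20, -15, -28, 0, 0, 0], [-20, -15, -28, 0, 0, 0], [-20, -15, -28, 0, 0, 0], [-20, -15, -28, 0, 0, 0], [-20, -15, -28, 0, 0, 0]],
])

```text
t: 15.08
tcp_pos: [0.44, 0.2664, 0.2678]
orientation: [0.525, 0.473, 0.525, -0.473]
contact_force: [-0.4, -0.5, 0.3]
grip_width: 0.0006
```

```bash
python3 - <<'E'
from h import *
s,r=tool();print(s["t"],s["tcp_pos"],s["contact_force"],s["joint_velocities"].round(3))
a=ctrl.get_image("top")[190:370,200:540];b=ctrl.get_image("side")[160:400,250:500]
cv2.imwrite("pics/f.png",np.hstack([cv2.resize(a,(440,233)),cv2.resize(b,(350,336))[:233]]) if 0 else cv2.resize(a,(800,424),interpolation=cv2.INTER_CUBIC))
E
```

```text
15.0833 [0.43997503 0.26644683 0.26780545] [-0.43800181 -0.49590347  0.26547508] [-0.009 -0.003 -0.001  0.001 -0.001  0.002]
```

View pics/f.png

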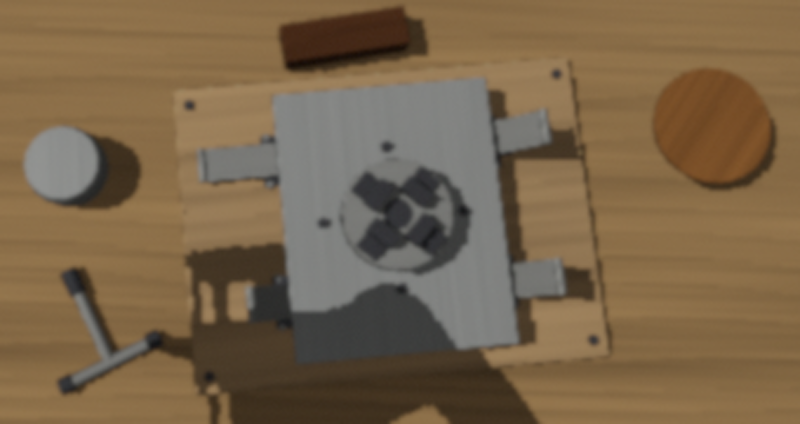

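The final top view shows the far-left tongue flat, at about (240,163) in the crop. The other three tongues are still up, the bench items look undisturbed, and the arm is clear.

```bash
python3 -c "
from cell import ctrl
print(ctrl.finish_job())"
```

```text
the job is handed in; nothing more can be done
None
```

The rocking corner was the far-left one. I pressed its tongue flat, proved the corner firm, and handed the job in at about 15 s with the arm clear.

- **Finding the corner:** the far-left corner sank about 3.5 mm, then bottomed. The near-left corner was solid, moving 0.2 mm as the force went from 3 to 23 N. I stopped there, so the two right-hand corners were not pressed.
- **Tongue:** the far-left tongue is on its stop, with the fingertips at 23.6 mm above the bench under 16 N. The other three tongues are still up in the last picture.
- **Proof press:** the same corner moved about 0.2 mm from 4 to 14 N, at its original height. It is firm.

**Checks that disagreed:**
- The give at the far-left corner read about 5.5 to 7.3 N, not the 2 to 3.5 N stated. I judged it by the travel and the clear bottoming.
- Pressing the tongue began with a short snag on its rolled end, about 20 N sideways and 25 N up. It then dropped freely, and the last picture shows nothing visibly shifted.
- Two presses went past the 10 N test force, to about 22 N, one at each of the two corners tested.

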